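# Clamp the vial rack on the shaker

## Task

On the shaker, first loosen the wing screw on the clamp's collar, then slide the collar along its rod so that the sprung pad pushes the vial rack fully home against the end fence and bears on it snugly, the pad pressed about half-way in (roughly 9 newtons). Tighten the wing screw again so that the clamp stays there. Be gentle: never squash the pad hard home, do not tip the rack, and leave the other things where they are.

Things in the scene. Friction and masses are not known exactly. Their poses are not given: they have to be found in the camera images.
- shaker: Low white orbital shaker with an aluminium platform plate (250 x 380 mm, top 90 mm above the bench), fixed, at a new place and angle each time. Origin on the bench under its centre; its y axis runs along the two steel rods. The clamp rod (15 mm thick, axis 135 mm up) lies at x = -85 mm, the robot's side; the rod at x = +95 mm carries only a parked plain stop collar, not used.
- plate_top (a point): Centre of the plate's top face, axes as the shaker. Two ledges 10 mm high guide the rack along y between the rods. The end fence, an aluminium strip 98 mm wide and 34 mm high, stands across the guide on the -y side; its face towards the rack was set somewhere between y = -135 and -110 mm and is not measured: it must be felt or seen.
- clamp (a joint): How far the clamp collar has slid along the rod, m: 0 with the collar at shaker y = +120 mm, grows as it slides to the shaker's -y (towards rack and fence), range 0 to 0.125. Locked while the wing screw is tight; when loose it slides with 1 to 2 N of drag.
- collar_center (a point): Centre of the clamp's steel collar (40 mm diameter, 26 mm wide along the rod, small boss on top). An arm reaches from it 85 mm to the shaker's +x, over the guide, and carries a black rubber pad 50 mm wide, 24 mm high. The pad's free face is 45 mm ahead of this point towards the shaker's -y; it is sprung, 4 N per mm, and travels 5 mm before it is hard home.
- wing_center (a point): Centre of the upright steel wing of the set screw on top of the collar: 36 mm long (this point's x axis), 10 mm thick (y axis), 25 mm high, its turning axis vertical; this point is 58.5 mm above the collar's centre, and 14 mm below the wing, and 60 mm all round it, is free for fingers. It can be seized across its thickness from above.
- screw (a joint): Turn of the wing screw, rad: tight at the start (0 to 0.15), grows anticlockwise seen from above (loosening), range -0.1 to 1.9. The tip leaves the rod at about 0.55: below 0.3 the clamp is locked, above 0.8 it slides freely. It stays where it is left, takes 0.15 N m to turn when loose and about 0.3 N m when tight.
- rack: Loose blue vial rack with white-capped vials, 90 mm (x) x 110 mm (y) x 34 mm high, vials up to 54 mm, about 0.35 kg; origin at the centre of its underside, on the plate between the guide ledges, 15 to 55 mm short of the fence and clear of the pad. Sliding it along the guide alone takes 1 to 3 N.
- stray_vial: Single capped vial standing on the plate, 16 mm diameter, 37 mm high; bystander, origin at its underside.
- spare_ring: Plain steel ring lying on the plate, 30 mm diameter, 12 mm high; bystander.
- wash_bottle: White bottle, 68 mm diameter, 170 mm high, standing on the bench; bystander.
- filter_jar: Clear jar, 100 mm diameter, 130 mm high, standing on the bench; bystander.
- tip_box: Clear box, 85 x 120 x 55 mm, on the bench; bystander.
- marker: Marker pen, 130 mm long, 12 mm thick, lying on the bench; bystander.
- lying_tube: Clear tube with a teal cap, 114 mm long, 34 mm thick, lying on the bench; bystander.

How it is judged:
By the outcome, as a careful person would: the job done as asked, in the order asked, and still so for the second after the job is handed in, with the robot touching nothing.
It also fails if it takes over 42 s, if anything falls off the work surface, if the arm or the gripper's body presses on something with over 40 N, if the wrist force passes 120 N, or if a joint passes its speed limit or range.

## Robot

A 7-joint arm with a two-finger parallel gripper is mounted at the origin on the work surface. World frame = base frame: x ahead of the robot, y to its left, z up, the work surface at z = 0. Lengths are in m, angles in rad, forces in N, time in s.
With the tool pointing down it reaches from about 0.425 to 0.875 m from the base axis. Payload 9.9 kg.
Tool frame: the origin (TCP) lies at the very end of the fingers, on their centre line; the grasp point (between the pads) lies 19 mm behind it; z points along the fingers, y is the line along which they close (so a half turn about z gives the same grasp; the last joint's range is limited). The gripper opens to 85 mm and grips with 20 to 120 N. Pads are 22 mm wide; open, the fingers measure 114 mm over their backs; the gripper's body (76 mm by 85 mm) begins 54 mm behind the grasp point. The pads swing forward as they close: fully open they stand 13 mm farther back than shut.
Start: joints at [1.139, 0.576, 0.025, 1.437, -0.015, 1.129, -0.057], TCP at [0.23, -0.635, 0.231] pointing down, gripper open.
Joint ranges: [-2.76, 2.76], [-0.34, 2.15], [-1.52, 1.57], [0.19, 2.46], [-1.09, 4.23], [0.17, 1.99], [-2.82, 2.82]. Speed limits (rad/s): [2.22, 2.22, 3.01, 3.01, 3.14, 3.14, 3.14].

## Interface

Orientations are given as a unit quaternion [x, y, z, w].
In Python, from workcell import r, optics gives the robot as it stands.
- The arm moves only by the tool step_arm, never from a script. Its argument "series" is a list of rows, each a list of 7 numbers: the opening, from -1 (shut) to 1 (fully open), so that 0 is half open, then the shift along the tool's x, y, z as a fraction of full scale, then the turn, a rotation vector about the tool's x, y, z as a fraction of full scale. A call has 1 to 5 rows; each row is the pose to reach, as a shift and turn from the pose commanded when the call began, along the tool's axes at that moment, turning the shorter way round; what a row does not reach only later rows make up. Full scale, the value 1, is 0.3 m for a shift and 180 degrees for a turn. A row lasts 1/8 s, in which the tool goes at most 62.5 mm and 10.7 degrees, less where a joint would pass 70% of its speed; a pose out of reach is approached as far as the arm can. A call with a number of a shift or a turn outside -1 to 1 is refused whole. A call with a gripper value outside its range is refused whole. The fingers move at their own pace and stop on an object; the grip force is fixed at half the most. Time passes only in rows, so rows that repeat a pose let the fingers close. It gives the time, the measured TCP pose, the force, the opening and the grip force at its end, in the units of the state.
- r.get_state(): the state, without advancing time (a new reading comes with each control period).
- optics.capture(name): name is "scene" or "top"; returns a dict with "frame" (420x560x3 uint8, blue, green, red), "mtx" (3x3 intrinsics, pixels), "dist" ([k1, k2, p1, p2, k3] as OpenCV has them; the pictures are not rectified), "extrinsics" (4x4, takes a point from camera to world coordinates). Camera axes: x right, y up, looking along -z (the intrinsics and any distortion apply to the point x, -y, -z); pixel columns grow to the right and rows downward; lengths in m; the calibration is good to about 2 mm. A picture is of the moment at which its call begins. There is no depth.
- r.sign_off(): hands the job in; it is judged then, once.
The state is a dict: "time_s": time; "q": joint angles; "qd": joint speeds; "joint_torque": joint torques, N m; "position": TCP position; "tool_rot": TCP orientation; "contact_force": force on the tool from outside, world axes, zero at the start; "torque": the same for the moment, N m; "opening": finger opening in m; "grip_force": force on a finger pad.
Only numpy, scipy, OpenCV 4.12 (cv2) and the standard library are available. Lean on these libraries where they do the work, as an engineer would, in place of code of your own. Each camera call takes 0.05 s, during which the arm holds its last target. There are 200 camera calls.

## Working session

There is one attempt and no reset: what is moved stays moved. The work goes in short steps, Python scripts to look and compute and a tool call to move; the robot and the scene stay as the last step left them, time stands still between calls to the robot, and variables do not carry over. Pictures are saved under pics/ and viewed, at most 10 in all, crops included, and the job is handed in when it is done.

Besides the shell and the picture viewer there is one more tool, called in YAML: its name, and indented under it one key for each argument. step_arm: Moves the arm, as the interface text tells. Shift numbers are shares of 0.3 m and turn numbers shares of 180 degrees, none past 1 either way. Its arguments: {"type":"object","properties":{"series":{"type":"array","items":{"type":"array","items":{"type":"number"}}}},"required":["series"]}

```bash
ls; mkdir -p pics
python3 - <<'E'
from workcell import r, optics
import cv2
for n in("scene","top"):
    c=optics.capture(n); cv2.imwrite(f"pics/{n}0.png",c["frame"]); print(n,c["mtx"],c["dist"],c["extrinsics"])
print(r.get_state())
E
```

```text
pics
scene [[446.81764181   0.         281.81765199]
 [  0.         446.81764181 216.92323659]
 [  0.           0.           1.        ]] [-0.0734594  0.         0.         0.         0.       ] [[ 0.34288088 -0.60067404  0.722235    1.31252242]
 [ 0.9392867   0.2300005  -0.25463751 -0.27155246]
 [-0.01316027  0.76569607  0.64306791  0.86373603]
 [ 0.          0.          0.          1.        ]]
top [[414.39932834   0.         279.09120953]
 [  0.         414.39932834 209.16095035]
 [  0.           0.           1.        ]] [-0.10141858  0.          0.          0.          0.        ] [[ 0.01450028  0.98479801 -0.17309713  0.31422713]
 [-0.99989286  0.0139342  -0.00448506 -0.01960145]
 [-0.00200491  0.17314362  0.98489455  1.22629126]
 [ 0.          0.          0.          1.        ]]
{'time_s': 0.1, 'q': array([ 1.13918378,  0.57645072,  0.02484485,  1.43783811, -0.01500497,
        1.12901457, -0.0565253 ]), 'qd': array([-9.48970786e-04, -2.19094597e-03,  1.98037770e-03, -4.51119072e-05,
       -8.76517577e-04,  4.24709883e-04, -1.51848286e-04]), 'joint_torque': array([ 6.25968954e-03, -7.67304897e+01,  2.25787483e+00, -2.86609286e+01,
        1.58575882e-02,  8.46461771e-03, -7.61260878e-06]), 'position': array([ 0.22993441, -0.63418405,  0.23052205]), 'tool_rot': array([ 9.84915487e-01,  1.73034395e-01, -1.67613365e-04, -7.44483021e-04]), 'contact_force': array([ 0.39817884, -0.42780491, -0.03052745]), 'torque': array([-0.01927996, -0.04184016,  0.01279485]), 'grip_force': 0.0, 'opening': 0.0855437624628317}
```

View pics/scene0.png

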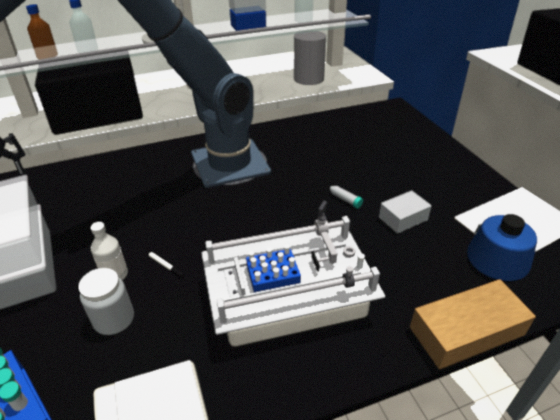

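View pics/top0.png

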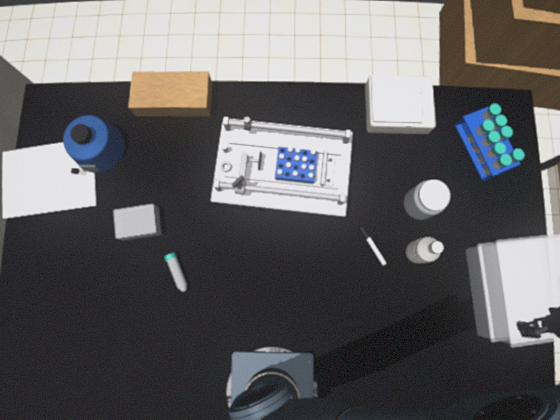

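The scene view shows the shaker around (290,280), with the wing near (322,212). The top view shows the plate at (215–352, 120–215), the wing near (239,183) and the rack near (297,165). I'll enlarge both.

Run:
```python
import cv2
a=cv2.imread("pics/top0.png")[105:225,205:360]; cv2.imwrite("pics/t1.png",cv2.resize(a,None,fx=5,fy=5,interpolation=cv2.INTER_CUBIC))
a=cv2.imread("pics/scene0.png")[190:340,195:395]; cv2.imwrite("pics/s1.png",cv2.resize(a,None,fx=4,fy=4,interpolation=cv2.INTER_CUBIC))
```

```text
(no output)
```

View pics/t1.png

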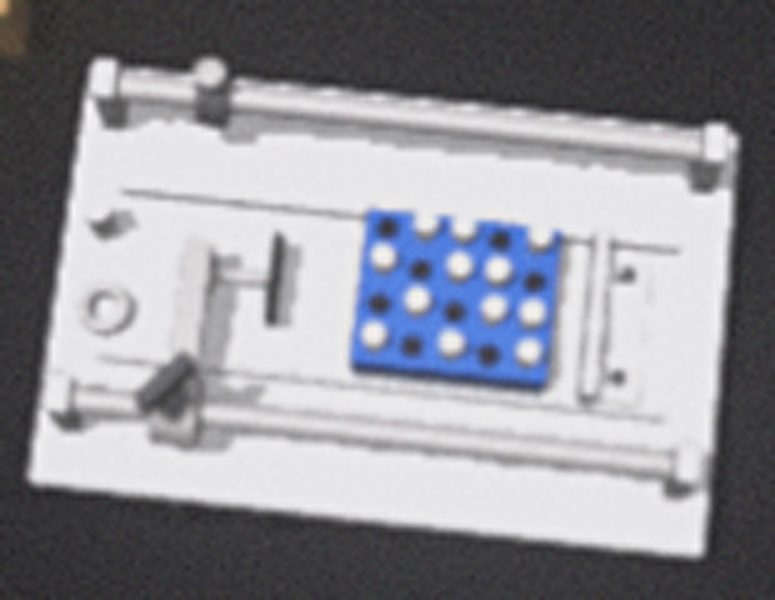

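View pics/s1.png

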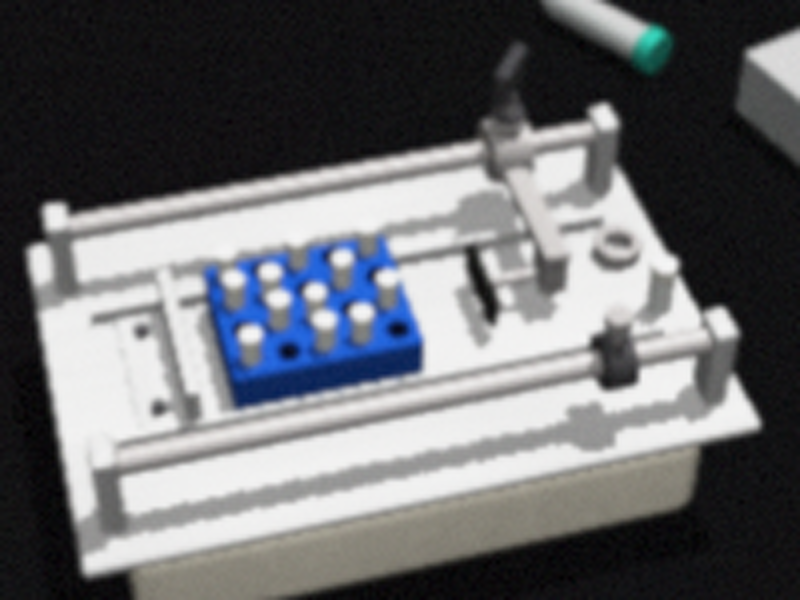

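The enlarged top view gives plate corners at (738,133), (705,556) and (28,483). The wing runs diagonally from (143,405) to (190,362), the pad face is near x = 283 and the fence face runs from (597,235) to (583,395). The scene crop gives plate corners at (85,575), (760,425) and (28,250), with the wing at about (513,65).

```bash
cat > h.py <<'E'
import numpy as np, cv2
from scipy.optimize import least_squares
from scipy.spatial.transform import Rotation as R
CAM={"scene":(446.81764181,281.81765199,216.92323659,-0.0734594,np.array([[0.34288088,-0.60067404,0.722235,1.31252242],[0.9392867,0.2300005,-0.25463751,-0.27155246],[-0.01316027,0.76569607,0.64306791,0.86373603]])),
"top":(414.39932834,279.09120953,209.16095035,-0.10141858,np.array([[0.01450028,0.98479801,-0.17309713,0.31422713],[-0.99989286,0.0139342,-0.00448506,-0.01960145],[-0.00200491,0.17314362,0.98489455,1.22629126]]))}
def KD(c):
    f,cx,cy,k,E=CAM[c]; return np.array([[f,0,cx],[0,f,cy],[0,0,1.]]),np.array([k,0,0,0,0.]),E
def proj(c,P):
    K,D,E=KD(c); p=(np.atleast_2d(P)-E[:,3])@E[:,:3]*[1,-1,-1]
    return cv2.projectPoints(p.reshape(-1,1,3),np.zeros(3),np.zeros(3),K,D)[0].reshape(-1,2)
def ray(c,uv,z):
    K,D,E=KD(c); n=cv2.undistortPoints(np.array(uv,float).reshape(-1,1,2),K,D).reshape(-1,2)
    d=np.c_[n[:,0],-n[:,1],-np.ones(len(n))]@E[:,:3].T
    return E[:,3]+d*((z-E[2,3])/d[:,2])[:,None]
def tc(p): return (np.array(p,float)+.5)/5-.5+[205,105]
def sc(p): return (np.array(p,float)+.5)/4-.5+[195,190]
def toW(s,P): 
    P=np.atleast_2d(P); c,n=np.cos(s[2]),np.sin(s[2])
    return np.c_[s[0]+c*P[:,0]-n*P[:,1],s[1]+n*P[:,0]+c*P[:,1],P[:,2]]
def toS(s,P):
    d=np.atleast_2d(P)[:,:2]-s[:2]; c,n=np.cos(s[2]),np.sin(s[2])
    return np.c_[c*d[:,0]+n*d[:,1],-n*d[:,0]+c*d[:,1]]
E
python3 - <<'E'
from h import *
np.set_printoptions(precision=4,suppress=True)
C=lambda x,y:[x,y,.09]
T=[C(.125,-.19),C(-.125,-.19),C(-.125,.19)]; t=tc([(738,133),(705,556),(28,483)])
S=[C(.125,-.19),C(.125,.19),C(-.125,-.19)]; q=sc([(85,575),(760,425),(28,250)])
f=lambda s:np.r_[(proj("top",toW(s,T))-t).ravel(),(proj("scene",toW(s,S))-q).ravel()]
o=least_squares(f,[.6,0,0]); s=o.x; print(s,o.fun)
print("wing ends",toS(s,ray("top",tc([(143,405),(190,362)]),.206)), ray("top",tc([(166,383)]),.206))
print("wing scene", toS(s,ray("scene",sc([(515,48)]),.206)))
print("pad",toS(s,ray("top",tc([(283,232),(275,325)]),.137)))
print("fence",toS(s,ray("top",tc([(597,235),(580,395)]),.124)))
print("rack top corners",toS(s,ray("top",tc([(352,368),(367,210),(546,385)]),.124)))
print("arm",toS(s,ray("top",tc([(190,240),(210,240)]),.143)))
E
```

```text
[ 0.6403 -0.0213 -0.0942] [-0.2666 -0.1693 -0.369  -0.0674 -0.2292  0.048  -0.4607  0.1365  0.4979
 -0.0519 -0.7751 -0.3402]
wing ends [[-0.0991  0.1145]
 [-0.0743  0.0936]] [[0.564  0.0907 0.206 ]]
wing scene [[-0.0954  0.1137]]
pad [[ 0.0211  0.0603]
 [-0.0318  0.0585]]
fence [[ 0.0424 -0.1121]
 [-0.0496 -0.1108]]
rack top corners [[-0.048   0.0147]
 [ 0.0429  0.0164]
 [-0.046  -0.0918]]
arm [[0.0093 0.1098]
 [0.0104 0.0989]]
```

Create d.py:
```python
import sys
from h import *
from workcell import r
# usage: d.py x y z yaw_deg -> fractions from measured pose
st=r.get_state(); np.set_printoptions(precision=4,suppress=True)
Q=R.from_quat(st["tool_rot"]); M=Q.as_matrix()
print("t",round(st["time_s"],2),"pos",st["position"],"yaw",np.degrees(np.arctan2(M[1,0],M[0,0])),"tilt",M[:,2],"F",st["contact_force"],"Tq",st["torque"],"op",st["opening"],st["grip_force"],"q7",st["q"][6])
if len(sys.argv)>4:
    x,y,z,w=map(float,sys.argv[1:5]); c,n=np.cos(np.radians(w)),np.sin(np.radians(w))
    G=np.array([[c,n,0],[n,-c,0],[0,0,-1]])
    print("shift",M.T@(np.array([x,y,z])-st["position"])/.3,"turn",R.from_matrix(M.T@G).as_rotvec()/np.pi)
```

```text
(no output)
```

step_arm:
  series:
    - [0,0.9,-0.9,-0.13,0,0,0]
    - [0,0.9,-0.9,-0.13,0,0,0]
    - [0,0.9,-0.9,-0.13,0,0,0]
    - [0,0.9,-0.9,-0.13,0,0,0]
    - [0,0.9,-0.9,-0.13,0,0,0]

```text
time_s: 0.72
position: [0.3623, -0.351, 0.2631]
tool_rot: [0.985, 0.173, -0.0, -0.0]
contact_force: [0.8, 0.5, 0.5]
opening: 0.0426
grip_force: 0.0
```

step_arm:
  series:
    - [0,0.9,-0.9,0,0,0,-0.28]
    - [0,0.9,-0.9,0,0,0,-0.28]
    - [0,0.9,-0.9,0,0,0,-0.28]
    - [0,0.9,-0.9,0,0,0,-0.28]
    - [0,0.9,-0.9,0,0,0,-0.28]

```text
time_s: 1.35
position: [0.4947, -0.0682, 0.2631]
tool_rot: [0.816, 0.578, -0.0, 0.0]
contact_force: [0.4, -0.3, -0.9]
opening: 0.0429
grip_force: 0.0
```

```bash
python3 d.py 0.565 0.0905 0.235 134.5
```

```text
t 1.35 pos [ 0.4947 -0.0682  0.2631] yaw 70.60438548627818 tilt [ 0.0001 -0.0002 -1.    ] F [ 0.4153 -0.2811 -0.8648] Tq [ 0.01   -0.0721  0.0027] op 0.042914302375707314 0.0 q7 -0.42560811865413417
shift [0.5767 0.0455 0.0935] turn [ 0.      0.0001 -0.355 ]
```

step_arm:
  series:
    - [0,0.577,0.045,0.09,0,0,-0.28]
    - [0,0.577,0.045,0.09,0,0,-0.28]
    - [0,0.577,0.045,0.09,0,0,-0.28]
    - [0,0.577,0.045,0.09,0,0,-0.28]
    - [0,0.577,0.045,0.09,0,0,-0.28]

```text
time_s: 1.98
position: [0.565, 0.0893, 0.2353]
tool_rot: [0.492, 0.871, -0.0, -0.001]
contact_force: [-0.1, 0.5, -0.6]
opening: 0.043
grip_force: 0.0
```

```bash
python3 d.py 0.565 0.0905 0.235 134.5
python3 - <<'E'
from workcell import optics
import cv2
ims=[]
for n,(a,b,c,d) in {"top":(150,230,205,315),"scene":(160,280,260,400)}.items():
    f=optics.capture(n)["frame"][a:b,c:d]; ims.append(cv2.resize(f,(550,int(550*(b-a)/(d-c))),interpolation=cv2.INTER_CUBIC))
cv2.imwrite("pics/a.png",cv2.resize(cv2.vconcat(ims),None,fx=.68,fy=.68))
E
```

```text
t 1.98 pos [0.565  0.0893 0.2353] yaw 121.11102837888237 tilt [-0.0014  0.0001 -1.    ] F [-0.1143  0.4843 -0.6379] Tq [-0.023   0.0372 -0.0638] op 0.0430355901310306 0.0 q7 0.021877097555247353
shift [0.0034 0.0021 0.001 ] turn [-0.0003 -0.0003 -0.0744]
```

View pics/a.png

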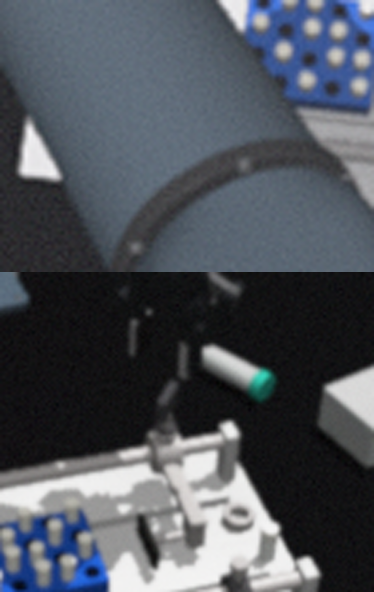

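The arm hides the top view. In the scene view the fingers at (133,335) and (184,360) straddle the wing at (170,395). I'll finish the turn and descend.

step_arm:
  series:
    - [0,0.004,0.002,0,0,0,-0.074]
    - [0,0.004,0.002,0,0,0,-0.074]
    - [0,0.004,0.002,0.1,0,0,-0.074]
    - [0,0.004,0.002,0.2,0,0,-0.074]
    - [0,0.004,0.002,0.2,0,0,-0.074]

```text
time_s: 2.7
position: [0.5638, 0.0891, 0.1743]
tool_rot: [0.392, 0.92, -0.001, -0.002]
contact_force: [-0.8, 0.1, 0.1]
opening: 0.0428
grip_force: 0.0
```

step_arm:
  series:
    - [-0.5,0,0,0,0,0,0]
    - [-0.75,0,0,0,0,0,0]
    - [-1,0,0,0,0,0,0]
    - [-1,0,0,0,0,0,0]
    - [-1,0,0,0,0,0,0]

```text
time_s: 3.32
position: [0.568, 0.0923, 0.1781]
tool_rot: [0.39, 0.921, 0.003, 0.002]
contact_force: [7.9, 5.7, -3.0]
opening: 0.0093
grip_force: 58.7
```

```bash
python3 d.py 0.565 0.0905 0.175 134.5
```

```text
t 3.33 pos [0.568  0.0923 0.1781] yaw 134.0764789486509 tilt [ 0.0068  0.004  -1.    ] F [ 7.9487  5.7118 -3.0306] Tq [ 1.1591 -1.5141  0.1088] op 0.009294092641914676 58.69910538196564 q7 0.16757547848596513
shift [ 0.0027 -0.0115  0.0103] turn [ 0.0025  0.0006 -0.0024]
```

step_arm:
  series:
    - [-1,0,0.017,0,0,0,0]
    - [-1,0,0.017,0,0,0,0]
    - [-1,0,0.017,0,0,0,0]

```text
time_s: 3.7
position: [0.5684, 0.0926, 0.178]
tool_rot: [0.391, 0.92, -0.001, 0.001]
contact_force: [-6.1, -3.6, 11.8]
opening: 0.0089
grip_force: 61.2
```

```bash
python3 d.py
```

```text
t 3.7 pos [0.5684 0.0926 0.178 ] yaw 133.9909445222563 tilt [ 0.0004 -0.0019 -1.    ] F [-6.1275 -3.5872 11.7797] Tq [-0.8147  1.4933  0.1386] op 0.008928681538715046 61.244133710861206 q7 0.16358138346295498
```

step_arm:
  series:
    - [-1,0,-0.007,-0.01,0,0,0]
    - [-1,0,-0.007,-0.01,0,0,0]
    - [-1,0,-0.007,-0.01,0,0,0]

```text
time_s: 4.08
position: [0.5681, 0.0924, 0.1783]
tool_rot: [0.39, 0.921, 0.001, 0.0]
contact_force: [8.2, 3.2, -20.6]
opening: 0.0088
grip_force: 61.6
```

```bash
python3 d.py
```

```text
t 4.08 pos [0.5681 0.0924 0.1783] yaw 134.03953564870372 tilt [ 0.0008  0.0015 -1.    ] F [  8.1945   3.1653 -20.5625] Tq [ 0.6383 -1.6897  0.084 ] op 0.008843891043611475 61.56870424747467 q7 0.16787480363683535
```

step_arm:
  series:
    - [-1,0,0.002,0.006,0,0,0]
    - [-1,0,0.002,0.006,0,0,0]

```text
time_s: 4.32
position: [0.5682, 0.0925, 0.1781]
tool_rot: [0.39, 0.921, 0.0, 0.001]
contact_force: [0.4, 0.2, 1.3]
opening: 0.009
grip_force: 64.5
```

```bash
python3 d.py
```

```text
t 4.33 pos [0.5682 0.0925 0.1781] yaw 134.0323489432648 tilt [ 0.0014  0.0002 -1.    ] F [0.3701 0.2248 1.2503] Tq [-0.084  -0.1243  0.1406] op 0.00900455497533328 64.49340462684631 q7 0.1658356901256873
```

step_arm:
  series:
    - [-1,0,0,0,0,0,-0.04]
    - [-1,0,0,0,0,0,-0.08]
    - [-1,0,0,0,0,0,-0.12]
    - [-1,0,0,0,0,0,-0.12]

```text
time_s: 4.82
position: [0.5685, 0.0928, 0.1781]
tool_rot: [0.211, 0.977, 0.001, 0.001]
contact_force: [1.7, 1.3, 1.5]
opening: 0.0083
grip_force: 64.9
```

```bash
python3 d.py
```

```text
t 4.83 pos [0.5685 0.0928 0.1781] yaw 155.5921040015102 tilt [ 0.0019  0.0011 -1.    ] F [1.6956 1.2719 1.5406] Tq [ 0.2883 -0.5198  0.1619] op 0.008322687107397498 64.88699555397034 q7 0.48122456438100064
```

step_arm:
  series:
    - [-1,0,0,0,0,0,-0.05]
    - [-1,0,0,0,0,0,-0.1]
    - [-1,0,0,0,0,0,-0.15]
    - [-1,0,0,0,0,0,-0.2]
    - [-1,0,0,0,0,0,-0.25]

```text
time_s: 5.45
position: [0.5684, 0.0926, 0.1781]
tool_rot: [-0.18, 0.984, -0.0, 0.001]
contact_force: [2.1, 2.0, 1.6]
opening: 0.009
grip_force: 64.8
```

step_arm:
  series:
    - [-1,0,0,0,0,0,0]
    - [-1,0,0,0,0,0,0]

```text
time_s: 5.7
position: [0.5684, 0.0924, 0.178]
tool_rot: [-0.177, 0.984, -0.0, 0.001]
contact_force: [2.4, -0.0, 5.6]
opening: 0.0094
grip_force: 65.4
```

```bash
python3 d.py
python3 - <<'E'
from h import *
a=-0.0942; print("slide dir",np.sin(a),-np.cos(a))
E
```

```text
t 5.7 pos [0.5684 0.0924 0.178 ] yaw -159.58333958850554 tilt [ 0.0018  0.     -1.    ] F [ 2.3561 -0.0034  5.5594] Tq [-0.124  -0.4867  0.0725] op 0.009409118838718282 65.44339299201965 q7 1.1360728499352708
slide dir -0.09406074565100932 -0.9955664599249897
```

step_arm:
  series:
    - [-1,0.009,-0.018,0,0,0,0]
    - [-1,0.0175,-0.036,0,0,0,0]
    - [-1,0.026,-0.054,0,0,0,0]
    - [-1,0.035,-0.072,0,0,0,0]
    - [-1,0.0435,-0.09,0,0,0,0]

```text
time_s: 6.32
position: [0.5655, 0.0625, 0.178]
tool_rot: [-0.178, 0.984, 0.0, 0.001]
contact_force: [2.6, 1.2, 6.7]
opening: 0.0091
grip_force: 65.6
```

```bash
python3 d.py
```

```text
t 6.33 pos [0.5655 0.0625 0.178 ] yaw -159.4877831742178 tilt [ 0.0015  0.0004 -1.    ] F [2.6432 1.1537 6.6651] Tq [ 0.3046 -0.4256  0.0497] op 0.009147534410725277 65.61602354049683 q7 1.184396164469341
```

step_arm:
  series:
    - [-1,0.006,-0.012,0,0,0,0]
    - [-1,0.0115,-0.024,0,0,0,0]
    - [-1,0.0175,-0.036,0,0,0,0]
    - [-1,0.023,-0.048,0,0,0,0]
    - [-1,0.029,-0.06,0,0,0,0]

```text
time_s: 6.95
position: [0.5636, 0.0432, 0.178]
tool_rot: [-0.178, 0.984, 0.0, 0.001]
contact_force: [1.7, 3.7, 6.8]
opening: 0.0087
grip_force: 65.5
```

step_arm:
  series:
    - [-1,0.003,-0.006,0,0,0,0]
    - [-1,0.006,-0.012,0,0,0,0]
    - [-1,0.009,-0.018,0,0,0,0]
    - [-1,0.009,-0.018,0,0,0,0]

```text
time_s: 7.45
position: [0.563, 0.0368, 0.178]
tool_rot: [-0.178, 0.984, 0.0, 0.001]
contact_force: [1.4, 1.7, 7.0]
opening: 0.0087
grip_force: 65.8
```

```bash
python3 d.py
```

```text
t 7.45 pos [0.563  0.0368 0.178 ] yaw -159.4834789498146 tilt [ 0.0013  0.0004 -1.    ] F [1.4443 1.7233 6.9807] Tq [ 0.3075 -0.3179 -0.0323] op 0.008704591601829847 65.83421587944031 q7 1.2259852026180373
```

step_arm:
  series:
    - [-1,0.0015,-0.003,0,0,0,0]
    - [-1,0.003,-0.006,0,0,0,0]
    - [-1,0.0045,-0.009,0,0,0,0]

```text
time_s: 7.82
position: [0.5627, 0.0342, 0.178]
tool_rot: [-0.178, 0.984, 0.0, 0.001]
contact_force: [2.3, 2.6, 7.1]
opening: 0.009
grip_force: 65.5
```

step_arm:
  series:
    - [-1,0.0015,-0.003,0,0,0,0]
    - [-1,0.003,-0.006,0,0,0,0]

```text
time_s: 8.07
position: [0.5625, 0.0323, 0.178]
tool_rot: [-0.178, 0.984, 0.0, 0.001]
contact_force: [2.1, 2.5, 6.4]
opening: 0.009
grip_force: 65.5
```

step_arm:
  series:
    - [-1,0.0015,-0.003,0,0,0,0]
    - [-1,0.0015,-0.003,0,0,0,0]

```text
time_s: 8.32
position: [0.5624, 0.0311, 0.178]
tool_rot: [-0.178, 0.984, 0.0, 0.001]
contact_force: [1.7, 2.8, 6.8]
opening: 0.0092
grip_force: 65.6
```

step_arm:
  series:
    - [-1,0.0015,-0.003,0,0,0,0]
    - [-1,0.0015,-0.003,0,0,0,0]

```text
time_s: 8.57
position: [0.5624, 0.0307, 0.178]
tool_rot: [-0.178, 0.984, 0.001, 0.001]
contact_force: [2.3, 3.6, 6.8]
opening: 0.0089
grip_force: 65.4
```

step_arm:
  series:
    - [-1,0.0015,-0.003,0,0,0,0]
    - [-1,0.0015,-0.003,0,0,0,0]

```text
time_s: 8.82
position: [0.5623, 0.0302, 0.178]
tool_rot: [-0.179, 0.984, 0.001, 0.001]
contact_force: [2.8, 5.9, 4.8]
opening: 0.0087
grip_force: 65.3
```

step_arm:
  series:
    - [-1,0.0015,-0.003,0,0,0,0]
    - [-1,0.0015,-0.003,0,0,0,0]

```text
time_s: 9.07
position: [0.5623, 0.0297, 0.1781]
tool_rot: [-0.179, 0.984, 0.001, 0.001]
contact_force: [3.6, 7.7, 3.6]
opening: 0.009
grip_force: 65.1
```

step_arm:
  series:
    - [-1,0.002,-0.0045,0,0,0,0]
    - [-1,0.002,-0.0045,0,0,0,0]
    - [-1,0.002,-0.0045,0,0,0,0]

```text
time_s: 9.45
position: [0.5622, 0.029, 0.1781]
tool_rot: [-0.179, 0.984, 0.002, 0.001]
contact_force: [2.5, 9.1, 3.0]
opening: 0.0089
grip_force: 65.0
```

```bash
python3 d.py
```

```text
t 9.45 pos [0.5622 0.029  0.1781] yaw -159.37079210929153 tilt [ 0.0021  0.0041 -1.    ] F [2.475  9.0928 3.0322] Tq [ 1.8574 -0.7141 -0.0628] op 0.008869895341745256 64.96086001396179 q7 1.243074005965612
```

step_arm:
  series:
    - [-1,0,0,0,0,0,0]
    - [-1,0,0,0,0,0,0]

```text
time_s: 9.7
position: [0.5622, 0.0289, 0.1781]
tool_rot: [-0.179, 0.984, 0.002, 0.001]
contact_force: [3.1, 8.9, 2.6]
opening: 0.0091
grip_force: 65.0
```

```bash
python3 d.py
```

```text
t 9.7 pos [0.5622 0.0289 0.1781] yaw -159.3778861843928 tilt [ 0.0021  0.0041 -1.    ] F [3.0743 8.9425 2.5595] Tq [ 1.9003 -0.6803 -0.0645] op 0.009056012699691056 64.9615752696991 q7 1.2430399599291884
```

step_arm:
  series:
    - [-1,0.001,-0.002,0,0,0,0]
    - [-1,0.001,-0.002,0,0,0,0.05]
    - [-1,0.001,-0.002,0,0,0,0.1]
    - [-1,0.001,-0.002,0,0,0,0.1]

```text
time_s: 10.2
position: [0.5623, 0.0285, 0.1781]
tool_rot: [-0.022, 1.0, 0.002, 0.001]
contact_force: [3.5, 10.3, 1.3]
opening: 0.0092
grip_force: 64.7
```

```bash
python3 d.py
```

```text
t 10.2 pos [0.5623 0.0285 0.1781] yaw -177.50327609222046 tilt [ 0.0026  0.0041 -1.    ] F [ 3.5013 10.2958  1.2721] Tq [ 2.0614 -0.8645 -0.1077] op 0.009165744925834331 64.65587854385376 q7 0.9802369772636914
```

step_arm:
  series:
    - [-1,0,0,0,0,0,0.055]
    - [-1,0,0,0,0,0,0.11]
    - [-1,0,0,0,0,0,0.165]
    - [-1,0,0,0,0,0,0.22]
    - [-1,0,0,0,0,0,0.27]

```text
time_s: 10.82
position: [0.5618, 0.0276, 0.1781]
tool_rot: [0.393, 0.92, 0.002, 0.0]
contact_force: [1.7, 7.4, 4.9]
opening: 0.009
grip_force: 65.5
```

step_arm:
  series:
    - [-1,0,0,0,0,0,0.01]
    - [-1,0,0,0,0,0,0.02]
    - [-1,0,0,0,0,0,0.02]

```text
time_s: 11.2
position: [0.5618, 0.0276, 0.1781]
tool_rot: [0.42, 0.908, 0.001, 0.0]
contact_force: [1.3, 6.1, 5.0]
opening: 0.0086
grip_force: 65.4
```

```bash
python3 d.py
```

```text
t 11.2 pos [0.5618 0.0276 0.1781] yaw 130.3846447655337 tilt [ 0.0014  0.0025 -1.    ] F [1.2537 6.1392 4.9903] Tq [ 1.4412 -0.1835  0.0665] op 0.008628767996401264 65.4422914981842 q7 0.220648399739112
```

step_arm:
  series:
    - [-1,0,0,0,0,0,-0.05]
    - [-1,0,0,0,0,0,-0.1]
    - [-1,0,0,0,0,0,-0.1]

```text
time_s: 11.58
position: [0.562, 0.0279, 0.178]
tool_rot: [0.271, 0.963, 0.002, 0.0]
contact_force: [2.8, 8.5, 4.6]
opening: 0.0088
grip_force: 65.4
```

step_arm:
  series:
    - [-1,0,0,0,0,0,-0.04]
    - [-1,0,0,0,0,0,-0.08]
    - [-1,0,0,0,0,0,-0.08]

```text
time_s: 11.95
position: [0.5622, 0.0282, 0.1781]
tool_rot: [0.148, 0.989, 0.002, 0.001]
contact_force: [3.7, 9.5, 3.1]
opening: 0.0089
grip_force: 65.2
```

step_arm:
  series:
    - [-1,0,0,0,0,0,-0.04]
    - [-1,0,0,0,0,0,-0.08]
    - [-1,0,0,0,0,0,-0.1]
    - [-1,0,0,0,0,0,-0.1]

```text
time_s: 12.45
position: [0.5622, 0.0286, 0.178]
tool_rot: [-0.008, 1.0, 0.002, 0.001]
contact_force: [3.7, 9.8, 2.3]
opening: 0.0089
grip_force: 65.0
```

```bash
python3 d.py
```

```text
t 12.45 pos [0.5622 0.0286 0.178 ] yaw -179.10070984013564 tilt [ 0.0023  0.0046 -1.    ] F [3.6877 9.7856 2.3436] Tq [ 2.0361 -0.7552  0.1204] op 0.008855757491265475 65.02390265464783 q7 0.9573338455115865
```

step_arm:
  series:
    - [-1,0,0,0,0,0,0.03]
    - [-1,0,0,0,0,0,0.06]
    - [-1,0,0,0,0,0,0.09]
    - [-1,0,0,0,0,0,0.09]

```text
time_s: 12.95
position: [0.5622, 0.0282, 0.1781]
tool_rot: [0.135, 0.991, 0.002, 0.001]
contact_force: [3.1, 8.5, 1.4]
opening: 0.0091
grip_force: 64.9
```

step_arm:
  series:
    - [-1,0,0,0,0,0,0.04]
    - [-1,0,0,0,0,0,0.08]
    - [-1,0,0,0,0,0,0.12]
    - [-1,0,0,0,0,0,0.16]
    - [-1,0,0,0,0,0,0.18]

```text
time_s: 13.58
position: [0.5618, 0.0277, 0.1781]
tool_rot: [0.406, 0.914, 0.002, 0.0]
contact_force: [1.6, 7.0, 5.2]
opening: 0.0091
grip_force: 65.4
```

```bash
python3 d.py
```

```text
t 13.57 pos [0.5618 0.0277 0.1781] yaw 132.05420022868444 tilt [ 0.0016  0.0026 -1.    ] F [1.6015 6.9521 5.1705] Tq [ 1.433  -0.2404  0.2484] op 0.009134465210476526 65.40470480918884 q7 0.24520757410927643
```

step_arm:
  series:
    - [-1,0.005,0.007,-0.0015,0,0,0]
    - [-1,0.005,0.007,-0.0015,0,0,0]
    - [-1,0.005,0.007,-0.0015,0,0,0]

```text
time_s: 13.95
position: [0.5619, 0.0279, 0.178]
tool_rot: [0.405, 0.914, -0.0, -0.0]
contact_force: [-1.2, 1.3, 6.2]
opening: 0.0091
grip_force: 65.6
```

```bash
python3 d.py
```

```text
t 13.95 pos [0.5619 0.0279 0.178 ] yaw 132.21468512128274 tilt [-0.0002 -0.0001 -1.    ] F [-1.1861  1.2536  6.2275] Tq [ 0.3928  0.1403 -0.0857] op 0.00909058873212696 65.59619665145874 q7 0.2451906599264895
```

The 1.1 mm shift during the turn fits a TCP offset along the wing, so the collar itself stayed put. Releasing.

step_arm:
  series:
    - [-0.6,0,0,0,0,0,0]
    - [-0.2,0,0,0,0,0,0]
    - [0,0,0,0,0,0,0]
    - [0,0,0,0,0,0,0]
    - [0,0,0,0,0,0,0]

```text
time_s: 14.58
position: [0.562, 0.0279, 0.1777]
tool_rot: [0.405, 0.914, -0.0, -0.0]
contact_force: [-0.7, 0.1, -0.3]
opening: 0.0427
grip_force: 0.0
```

step_arm:
  series:
    - [0,0,0,-0.1,0,0,0]
    - [0,0,0,-0.2,0,0,0]
    - [0,0,0,-0.4,0,0,0]
    - [0,0,0,-0.4,0,0,0]

```text
time_s: 15.08
position: [0.564, 0.0289, 0.3021]
tool_rot: [0.405, 0.914, 0.002, 0.003]
contact_force: [-0.2, 0.2, -0.1]
opening: 0.0431
grip_force: 0.0
```

step_arm:
  series:
    - [0,0.7,-0.7,0,0,0,0]
    - [0,0.7,-0.7,0,0,0,0]
    - [0,0.7,-0.7,0,0,0,0]
    - [0,0.7,-0.7,0,0,0,0]
    - [0,0.7,-0.7,0,0,0,0]

```text
time_s: 15.7
position: [0.2627, 0.042, 0.2969]
tool_rot: [0.405, 0.914, -0.001, -0.0]
contact_force: [-0.0, -0.6, 0.2]
opening: 0.0427
grip_force: 0.0
```

```bash
python3 d.py
python3 - <<'E'
from workcell import optics
import cv2
a=optics.capture("top")["frame"][105:225,205:360]; cv2.imwrite("pics/t2.png",cv2.resize(a,None,fx=5,fy=5,interpolation=cv2.INTER_CUBIC))
a=optics.capture("scene")["frame"][190:340,195:395]; cv2.imwrite("pics/s2.png",cv2.resize(a,None,fx=4,fy=4,interpolation=cv2.INTER_CUBIC))
E
```

```text
t 15.7 pos [0.2627 0.042  0.2969] yaw 132.21106590111813 tilt [-0.0009 -0.0008 -1.    ] F [-0.0028 -0.6066  0.1735] Tq [ 0.0049  0.0285 -0.0068] op 0.042737036194556835 0.0 q7 0.60027423470948
```

View pics/t2.png

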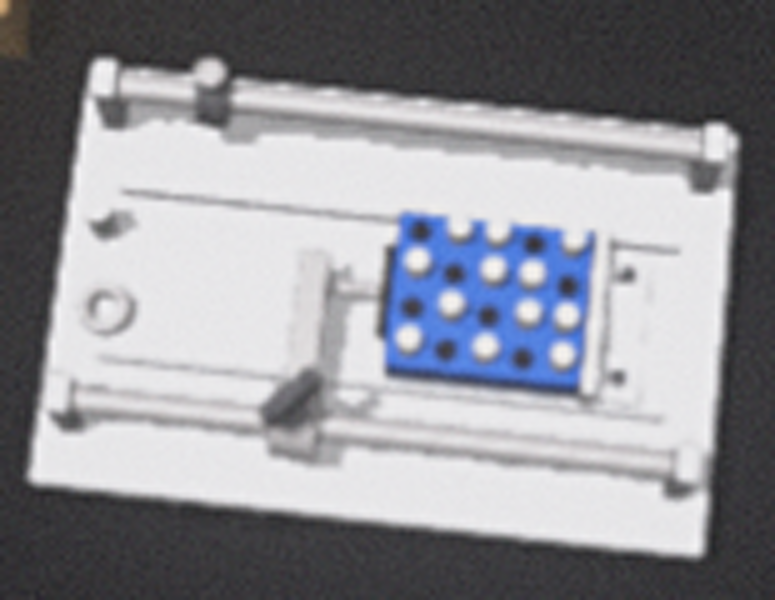

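View pics/s2.png

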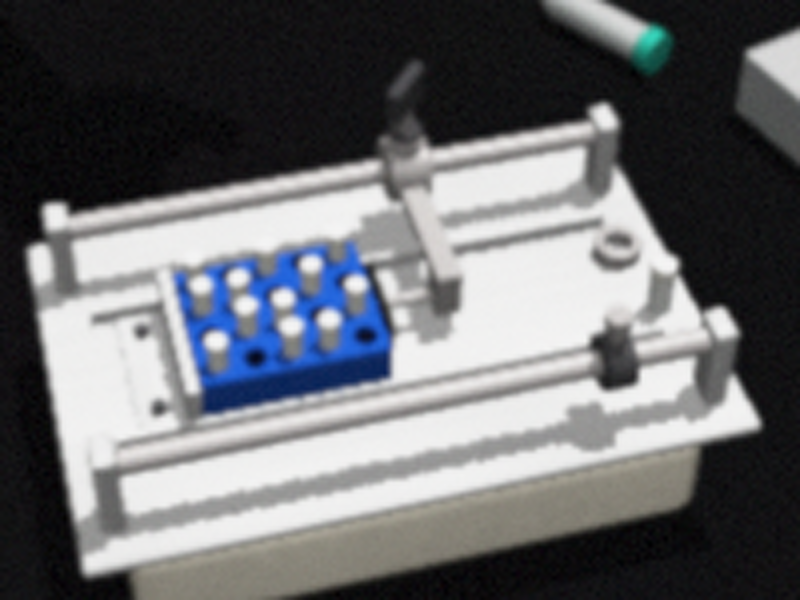

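The rack sits against the fence (top crop, x about 595), with the pad on its other end at (385,290). The wing is back at its tight angle, and the ring, vial and stop collar haven't moved.

```bash
python3 -c "
from workcell import r
print(r.sign_off())"
```

```text
the job is handed in; nothing more can be done
None
```

I loosened the wing screw, slid the collar until the rack was against the fence with the pad at an estimated 9 N (from wrist force less drag), retightened the screw, and handed the job in after about 16 s; I tightened twice because I reopened the screw to check the collar hadn't crept.

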